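# Load-test a stick battery and hold the switch on its third step

## Robot

A 6-joint arm with a two-finger parallel gripper is mounted at the origin on the work surface. World frame = base frame: x ahead of the robot, y to its left, z up, the work surface at z = 0. Lengths are in m, angles in degrees, forces in N, time in s.
With the tool pointing down it reaches from about 0.35 to 0.875 m from the base axis. Payload 4.2 kg.
Tool frame: the origin (TCP) lies on the centre line of the jaws, within the pads' length; the fingertips stand 25 mm ahead of it and the grasp point (between the pads) lies 6 mm ahead of it; z points along the fingers, y is the line along which they close (so a half turn about z gives the same grasp; the last joint's range is limited). The gripper opens to 87 mm and grips with 3 to 60 N. Pads are 19 mm wide; open, the fingers measure 117 mm over their backs; the gripper's body (75 mm by 190 mm) begins 51 mm behind the grasp point.
Start: joints at [83.858, 22.042, 0.453, 0, -68.411, -14.817], TCP at [0.224, 0.584, 0.225] pointing down, gripper open.
Joint ranges: [-179.83, 179.83], [-69.29, 118.12], [-61.27, 80.66], [-181.25, 117.63], [-171.15, -9.14], [-177.46, 177.46]. Speed limits (degrees/s): [159.86, 159.86, 180, 180, 180, 180].

## Interface

Orientations are given as a 3x3 rotation matrix whose columns are the frame's x, y, z axes.
In Python, from station import r gives the robot as it stands.
- The arm moves only by the tool move_arm, never from a script. Its argument "series" is a list of rows, each an object with "grip": the opening, from 0 (shut) to 1 (fully open); "xyz": the shift along the tool's x, y, z in mm, a list of three; "angular": the turn, a rotation vector about the tool's x, y, z in rad, a list of three. A call has 1 to 10 rows; each row is the pose to reach, as a shift and turn from the pose commanded when the call began, along the tool's axes at that moment; what a row does not reach only later rows make up. A row lasts 1/10 s, in which the tool goes at most 50 mm and 8.59 degrees, less where a joint would pass 70% of its speed; a pose out of reach is approached as far as the arm can. A call with a gripper value outside its range is refused whole. The fingers move at their own pace and stop on an object; the grip force is fixed at half the most. Time passes only in rows, so rows that repeat a pose let the fingers close. It gives the time, the measured TCP pose, the force, the opening and the grip force at its end, in the units of the state.
- r.sense(): the state, without advancing time (a new reading comes with each control period).
- r.capture(name): name is "side" or "top" or "wrist"; returns a dict with "img" (420x560x3 uint8, red, green, blue), "camera_matrix" (3x3 intrinsics, pixels), "k1" (the pictures are not rectified: a ray, as slopes to the right and down, at radius r is drawn at 1 + k1 r^2 times it, then the intrinsics apply), "rvec" (rotation vector, rad) and "tvec" (3), from world to camera coordinates, as OpenCV has them; the wrist camera has in their place "hand_eye" (4x4, takes a point from camera to tool coordinates, whose origin is the TCP and whose axes are the flange's). Camera axes: x right, y down, z forward; pixel columns grow to the right and rows downward; lengths in m; the calibration is good to about 2 mm. A picture is of the moment at which its call begins: read the wrist's pose just before it. There is no depth.
- r.finish_job(): hands the job in; it is judged then, once.
The state is a dict: "time_s": time; "joints": joint angles; "joint_velocities": joint speeds; "effort": joint torques, N m; "tcp_pos": TCP position; "ee_rot": TCP orientation; "wrist_force": force on the tool from outside, world axes, zero at the start; "moment": the same for the moment, N m; "gripper_width": opening from 0.0 (shut) to 1.0 (fully open); "gripper_force": force on a finger pad.
Only numpy, scipy, OpenCV 4.12 (cv2) and the standard library are available. Lean on these libraries where they do the work, as an engineer would, in place of code of your own. Each camera call takes 0.05 s, during which the arm holds its last target. There are 200 camera calls.

## Task

Take the blue stick battery out of the charger and lower it, without dropping it, foot first into the well of the grey battery load tester until it is fully home, and let go of it. Then turn the tester's red load switch clockwise from off, counting the clicks, to the third step and no further, and keep holding it there: the switch springs back to off as soon as it is let go, so finish while still gripping it on the third step. Leave the other batteries in the charger and everything else on the desk where it is.

Things in the scene. Friction and masses are not known exactly. Their poses are not given: they have to be found in the camera images.
- blue_battery: The battery to test: a round stick pack, 26 mm in diameter, 92 mm tall, about 0.12 kg, blue with a black foot and a thin white band; both contacts are in the foot, so its yaw does not matter. It stands upright in a charger bay, sunk 20 mm in. Origin: centre of the foot's underside, z up the battery. The foot tapers to 19 mm over its last 5 mm.
- charger: White four-bay charger fixed to the desk, 75 (x) by 235 (y) by 45 mm high; origin centre of underside, z up. Its bays are upright bores of 29 mm, 20 mm deep, at x = 8 mm and y = -82.5, -27.5, 27.5 and 82.5 mm in its own frame; blue, grey and yellow batteries stand at -82.5, -27.5 and 82.5 in any order.
- tester: Grey battery load tester fixed to the desk, 160 (x, plus 12 mm of cooling fins behind) by 220 (y) by 70 mm high; origin centre of underside, z up, front to -x. On its flat top: the well at x = -20, y = 60 mm, the load switch at x = -22, y = -55 mm, behind them a meter; all else stands at most 8 mm proud.
- well_mouth (a point): Centre of the well's mouth on the tester's top, 70 mm above the desk: an upright round bore 29 mm in diameter and 35 mm deep with a black rim. z up.
- well_floor (a point): Centre of the flat floor of the well, 35 mm below its mouth. A battery fully home stands on it, its top 57 mm above the tester's top.
- switch_handle: Handle of the load switch: a black disc 48 mm in diameter, its top 12 mm above the tester's top, with a red upright grip bar across it, 46 mm long (own x), 14 mm wide (own y), reaching up to 37 mm above the tester's top. A white line on the bar points along own +x. Origin on the axis of rotation at the tester's top; z up. It turns with the switch.
- switch_grip (a point): Point on the switch's axis within the grip bar, 34 mm above the tester's top and 22 mm above the disc: a gripper centre can stand here with its fingers along both long faces of the bar. x along the bar towards the white line, z up.
- load_switch (a joint): Switch angle in rad: 0 at off, growing clockwise seen from above. One click is 0.393 (22.5 deg): steps 1 to 5 at 0.393, 0.785, 1.178, 1.571, 1.963 (end stop). Off: white line 56 deg left of the tester's +x; third step: 11 deg right of it. A spring pulls back to off from every step. Turning takes 0.03 to 0.06 N m running into a click, 0.13 to 0.15 N m leaving one.
- grey_battery: Grey stick battery of the same size in the charger, to be left alone; origin as for the blue one.
- yellow_battery: Yellow stick battery of the same size in the charger, to be left alone; origin as for the blue one.
- mouse: Grey computer mouse, 100 by 58 by 34 mm, on a 3 mm mat at the right. Origin under its centre.
- tape_roll: Roll of clear tape, 68 mm in diameter and 18 mm high, lying flat near the robot. Origin under its centre.
- screwdriver: Screwdriver with a red handle, 170 mm long, 26 mm thick, lying behind. Origin under its middle.
- stepper_motor: Small square motor, 42 by 42 by 40 mm, with a shaft up to 62 mm, standing behind. Origin under its centre.
- cube_a: Block 30 mm wide, blue below and red above, behind. Origin under its centre.
- cube_b: Block 30 mm wide, yellow below and green above, at the left. Origin under its centre.

How it is judged (in metres and radians):
On the way, in this order (a step that is already met when the one before it is completed fails the run):
1. the blue battery, held in the fingers, is lowered foot first into the tester's well (z of blue_battery in the frame of well_mouth below -0.008 m and horizontal distance between blue_battery and well_mouth below 0.006 m and angle between blue_battery's own z axis and vertical below 0.15 rad and contact force between the fingers and blue_battery above 0.5 N), for 0.05 s.
2. the blue battery stands fully home in the well and is let go, the switch still off (z of blue_battery in the frame of well_floor below 0.004 m and horizontal distance between blue_battery and well_floor below 0.005 m and angle between blue_battery's own z axis and vertical below 0.1 rad and contact force between the fingers and blue_battery below 0.1 N and value of joint load_switch below 0.15 rad), for 0.2 s.
3. the switch is held on the third step (value of joint load_switch between 1.048 and 1.308 rad and contact force between the fingers and switch_handle above 1 N), for 0.5 s.
At the end, for the whole second after the job is handed in: Fingers still grip the switch handle (over 1 N), the switch rests within 0.13 rad (a third of a click) of the third step, 1.178 rad; the blue battery stands untouched, fully home in the well (foot within 4 mm of its floor and 5 mm of its centre, tilt under 0.1 rad) (all of step 3 and z of blue_battery in the frame of well_floor below 0.004 m and horizontal distance between blue_battery and well_floor below 0.005 m and angle between blue_battery's own z axis and vertical below 0.1 rad and contact force between the fingers and blue_battery below 0.1 N and linear speed of blue_battery below 0.02 m/s and velocity of joint load_switch between -0.1 and 0.1 rad/s); the arm keeps its last pose, push and grip.
It fails at once if the switch is turned past the third step (more than half a click beyond it) (value of joint load_switch above 1.374 rad).
It fails at once if the switch is turned on while the blue battery is not home in the well (value of joint load_switch above 0.3 rad and (z of blue_battery in the frame of well_floor above 0.008 m or horizontal distance between blue_battery and well_floor above 0.01 m)).
It fails at once if another battery or another thing on the desk is moved by more than 30 mm (distance of any of grey_battery, yellow_battery, mouse, tape_roll, screwdriver, stepper_motor, cube_a, cube_b from where it was at the start of the episode above 0.03 m).
It also fails if it takes over 59 s, if anything falls off the work surface, if the arm or the gripper's body presses on something with over 40 N, if the wrist force passes 120 N, or if a joint passes its speed limit or range.

## Working session

There is one attempt and no reset: what is moved stays moved. The work goes in short steps, Python scripts to look and compute and a tool call to move; the robot and the scene stay as the last step left them, time stands still between calls to the robot, and variables do not carry over. Pictures are saved under pics/ and viewed, at most 10 in all, crops included, and the job is handed in when it is done.

Besides the shell and the picture viewer there is one more tool, called after "Call:" by a JSON object that holds its "api" and its "payload". move_arm: Moves the arm, as the interface text tells. Its arguments: {"type":"object","properties":{"series":{"type":"array"}},"required":["series"]}

```bash
mkdir -p pics; ls
cat > h.py <<'E'
import numpy as np, cv2
from station import r
def cap(n):
    s=r.sense(); c=r.capture(n); c['s']=s
    K=np.array(c['camera_matrix']); 
    if n=='wrist':
        T=np.eye(4);T[:3,:3]=s['ee_rot'];T[:3,3]=s['tcp_pos'];T=T@np.array(c['hand_eye'])
        c['R']=T[:3,:3];c['o']=T[:3,3]
    else:
        R=cv2.Rodrigues(np.array(c['rvec'],float))[0]; c['R']=R.T;c['o']=-R.T@np.array(c['tvec'],float).ravel()
    c['K']=K; return c
def ray(c,p):
    q=cv2.undistortPoints(np.array([[p]],float),c['K'],np.array([c['k1'],0,0,0,0.]))[0,0]
    d=c['R']@np.array([q[0],q[1],1]); return c['o'],d/np.linalg.norm(d)
def onz(c,p,z):
    o,d=ray(c,p); return o+d*(z-o[2])/d[2]
def tri(rs):
    A=0;b=0
    for o,d in rs:
        P=np.eye(3)-np.outer(d,d);A=A+P;b=b+P@o
    x=np.linalg.solve(A,b); return x,[np.linalg.norm((np.eye(3)-np.outer(d,d))@(x-o)) for o,d in rs]
def proj(c,X):
    Rw=c['R'].T; return cv2.projectPoints(np.array([X],float),cv2.Rodrigues(Rw)[0],-Rw@c['o'],c['K'],np.array([c['k1'],0,0,0,0.]))[0].ravel()
def save(c,n): cv2.imwrite('pics/'+n,c['img'][:,:,::-1])
E
python3 - <<'E'
from h import *
ims=[]
for n in('side','top','wrist'):
    c=cap(n);ims.append(c['img']);print(n,c['o'],c['R'][:,2],c['K'][0,0],c['k1'])
print(r.sense())
a=np.vstack([np.hstack(ims[:2])])
cv2.imwrite('pics/s.png',ims[0][:,:,::-1]);cv2.imwrite('pics/t.png',ims[1][:,:,::-1]);cv2.imwrite('pics/w.png',ims[2][:,:,::-1])
E
```

```text
pics
side [0.3225308  0.57306169 0.81692763] [ 0.30807525 -0.60921364 -0.73071772] 414.0724172751802 -0.04057331346177272
top [ 0.37852279 -0.01406145  1.5147863 ] [ 0.15944753 -0.01789762 -0.98704415] 479.9723486617109 -0.16155676681333944
wrist [0.28622968 0.55996959 0.3841902 ] [-0.23118849  0.08828598 -0.96889497] 297.0358941119609 -0.0605651449891867
{'time_s': 0.15, 'joints': array([ 8.38593653e+01,  2.20824078e+01,  3.98382526e-01, -1.91482728e-02,
       -6.84123884e+01, -1.48161862e+01]), 'joint_velocities': array([-0.07001749, -0.16396862,  0.29722482,  0.05734511,  0.01957152,
       -0.01109309]), 'effort': array([ 4.42677119e-04, -3.91051555e+01,  1.87586117e+01,  4.22226816e+00,
        1.24082953e-02, -1.35502332e-04]), 'tcp_pos': array([0.22337616, 0.58324132, 0.22450017]), 'ee_rot': array([[ 9.33806187e-01, -3.57778936e-01, -4.88974178e-04],
       [-3.57779246e-01, -9.33804756e-01, -1.63982039e-03],
       [ 1.30086781e-04,  1.70621924e-03, -9.99998536e-01]]), 'wrist_force': array([-0.28573601, -0.22522966,  0.21772145]), 'moment': array([-0.02255515, -0.05604968, -0.01200032]), 'gripper_force': 0.0, 'gripper_width': 1.0034200546082044}
```

View pics/s.png

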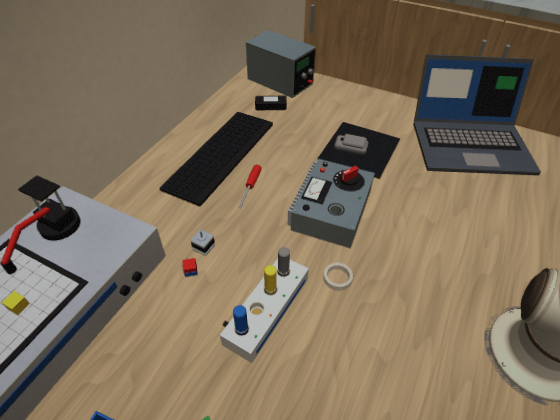

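View pics/t.png

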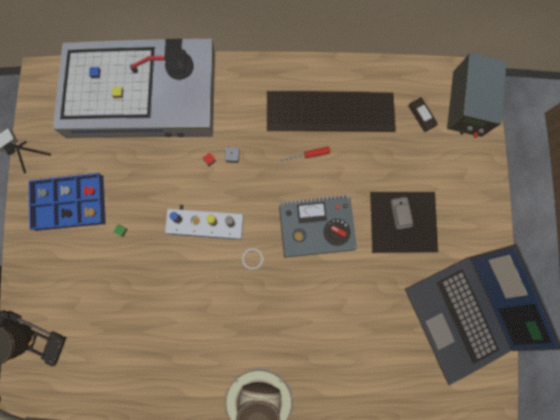

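Side view: blue battery top at (240,312), yellow at (270,268), grey at (284,252), tester well at (336,209), switch at (349,175). In the top view, blue is at (175,217), well at (299,236), switch at (338,231). The cup-like object at lower centre is the robot base.

Run:
```python
import cv2,numpy as np
s=cv2.imread('pics/s.png');t=cv2.imread('pics/t.png')
f=lambda im,x,y,w,h,k:cv2.resize(im[y:y+h,x:x+w],None,fx=k,fy=k,interpolation=cv2.INTER_CUBIC)
a=f(s,215,240,100,75,4) ; a=f(s,220,240,100,75,4);b=f(s,285,155,100,75,4);c=f(t,160,195,100,75,4);d=f(t,270,190,100,75,4)
cv2.imwrite('pics/c.png',np.vstack([np.hstack([a,b]),np.hstack([c,d])]))
```

```text
(no output)
```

View pics/c.png

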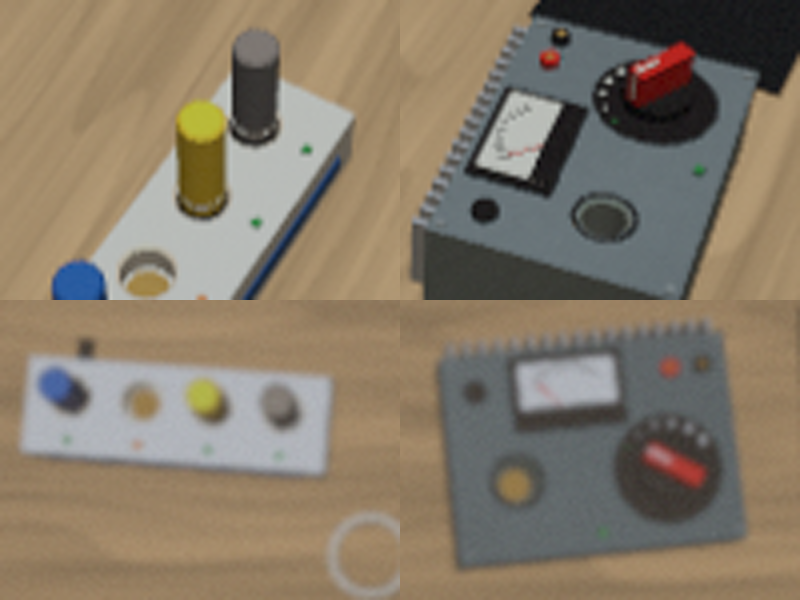

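Crop: blue top at about (239.8,309.5) in side and (174.2,216.5) in top; well rim at (336.3,209.2) in side and (299.2,235.2) in top. Red bar also clear in both.

Run:
```python
from h import *
s=cap('side');t=cap('top')
for n,a,b in [('blue',(239.8,309.5),(174.2,216.5)),('yellow',(270.6,270.5),(210.8,219.5)),('well',(336.3,209.2),(299.2,235.2)),('chRF',(308,268.5),(241,238.5)),('chRB',(292,260),(242,214)),('testFL',(355,229.5),(284.8,256.5)),('testFR',(374.5,173),(355.5,249)),('disc',(349.3,179.5),(337,232))]:
    x,e=tri([ray(s,a),ray(t,b)]);print(n,x.round(4),np.round(e,4))
for n,p,z in [('blue',(239.8,309.5),.117),('well',(336.3,209.2),.07)]: print(n,onz(s,p,z))
```

```text
blue [0.5624 0.2492 0.1176] [0.0018 0.0018]
yellow [0.5539 0.141  0.1137] [0.0015 0.0015]
well [ 0.5102 -0.1223  0.0712] [0.0003 0.0003]
chRF [0.504  0.0548 0.0447] [0.0017 0.0017]
chRB [0.5643 0.049  0.0401] [0.0147 0.0147]
testFL [ 0.4459 -0.0783  0.0742] [0.0001 0.0001]
testFR [ 0.4674 -0.2923  0.0746] [0.0002 0.0002]
disc [ 0.5192 -0.2371  0.0738] [0. 0.]
blue [0.56440447 0.24934133 0.117     ]
well [ 0.5107908 -0.1233169  0.07     ]
```

Call:
{"api": "move_arm", "payload": {"series": [{"grip":1,"xyz":[437,190,0],"angular":[0,0,1.205]},{"grip":1,"xyz":[437,190,0],"angular":[0,0,1.205]},{"grip":1,"xyz":[437,190,0],"angular":[0,0,1.205]},{"grip":1,"xyz":[437,190,0],"angular":[0,0,1.205]},{"grip":1,"xyz":[437,190,0],"angular":[0,0,1.205]},{"grip":1,"xyz":[437,190,0],"angular":[0,0,1.205]},{"grip":1,"xyz":[437,190,0],"angular":[0,0,1.205]},{"grip":1,"xyz":[437,190,0],"angular":[0,0,1.205]},{"grip":1,"xyz":[437,190,0],"angular":[0,0,1.205]},{"grip":1,"xyz":[437,190,0],"angular":[0,0,1.205]}]}}

```text
time_s: 1.25
tcp_pos: [0.5656, 0.247, 0.2251]
ee_rot: [[-0.003, -1.0, -0.0], [-1.0, 0.003, -0.001], [0.001, 0.0, -1.0]]
wrist_force: [-0.1, 0.5, -0.9]
gripper_width: 1.003
gripper_force: 0.0
```

Call:
{"api": "move_arm", "payload": {"series": [{"grip":1,"xyz":[0,0,0],"angular":[0,0,0]},{"grip":1,"xyz":[0,0,0],"angular":[0,0,0]}]}}

```text
time_s: 1.45
tcp_pos: [0.5637, 0.2494, 0.2249]
ee_rot: [[-0.002, -1.0, -0.001], [-1.0, 0.002, -0.0], [0.0, 0.001, -1.0]]
wrist_force: [-1.0, 0.7, -0.1]
gripper_width: 0.999
gripper_force: 0.0
```

```bash
cat > bl.py <<'E'
from h import *
def blob(c,col,lo=40):
    h=cv2.cvtColor(c['img'],cv2.COLOR_RGB2HSV)
    m=cv2.inRange(h,(100,120,50),(125,255,255)) if col=='blue' else (cv2.inRange(h,(0,150,70),(8,255,255))|cv2.inRange(h,(172,150,70),(180,255,255)))
    cs=cv2.findContours(m,cv2.RETR_EXTERNAL,cv2.CHAIN_APPROX_NONE)[0]
    return [k for k in cs if cv2.contourArea(k)>lo],m
E
python3 - <<'E'
from bl import *
c=cap('wrist');save(c,'w1.png');s=c['s'];print(s['tcp_pos'],s['ee_rot'],c['o'],s['time_s'])
for k in blob(c,'blue')[0]: print(cv2.contourArea(k),cv2.boundingRect(k),cv2.minEnclosingCircle(k))
print(proj(c,[.563,.249,.117]))
E
```

```text
[0.56372273 0.24935057 0.22493102] [[-1.52664362e-03 -9.99998548e-01 -7.56546049e-04]
 [-9.99998811e-01  1.52680809e-03 -2.16867515e-04]
 [ 2.18022301e-04  7.56214070e-04 -9.99999690e-01]] [0.56366913 0.1827081  0.38474976] 1.45
489.0 (267, 196, 25, 26) ((278.5, 208.0238037109375), 13.21491813659668)
[279.99275229 207.34740134]
```

View pics/w1.png

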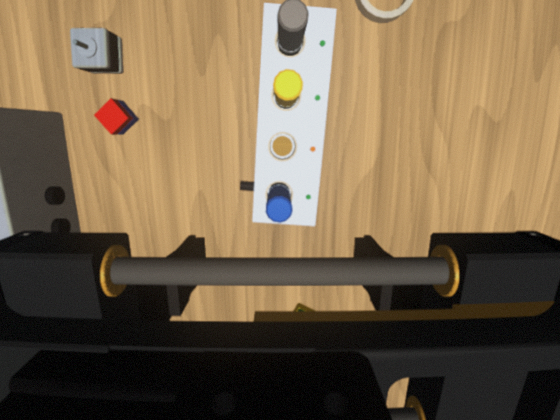

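The wrist view shows the blue battery's top at about (279,208), within 1.5 px of the predicted (280,207.3). That puts the top near (0.564, 0.250, 0.117), with free space for the fingers on both sides.

Call:
{"api": "move_arm", "payload": {"series": [{"grip":1,"xyz":[-1,0,40],"angular":[0,0,0]},{"grip":1,"xyz":[-1,0,80],"angular":[0,0,0]},{"grip":1,"xyz":[-1,0,110],"angular":[0,0,0]},{"grip":1,"xyz":[-1,0,122],"angular":[0,0,0]},{"grip":1,"xyz":[-1,0,122],"angular":[0,0,0]},{"grip":0.2,"xyz":[-1,0,122],"angular":[0,0,0]},{"grip":0.2,"xyz":[-1,0,122],"angular":[0,0,0]},{"grip":0.2,"xyz":[-1,0,122],"angular":[0,0,0]},{"grip":0.2,"xyz":[-1,0,122],"angular":[0,0,0]},{"grip":0.2,"xyz":[-1,0,122],"angular":[0,0,0]}]}}

```text
time_s: 2.5
tcp_pos: [0.5639, 0.2509, 0.104]
ee_rot: [[-0.0, -1.0, 0.001], [-1.0, 0.0, 0.001], [-0.001, -0.001, -1.0]]
wrist_force: [-0.6, -0.2, -0.9]
gripper_width: 0.63
gripper_force: 0.0
```

Call:
{"api": "move_arm", "payload": {"series": [{"grip":0.2,"xyz":[0,0,0],"angular":[0,0,0]},{"grip":0.2,"xyz":[0,0,0],"angular":[0,0,0]},{"grip":0.2,"xyz":[0,0,0],"angular":[0,0,0]},{"grip":0.2,"xyz":[0,0,0],"angular":[0,0,0]},{"grip":0.2,"xyz":[0,0,0],"angular":[0,0,0]}]}}

```text
time_s: 3.0
tcp_pos: [0.5637, 0.2509, 0.1033]
ee_rot: [[0.0, -1.0, -0.0], [-1.0, -0.0, -0.0], [0.0, 0.0, -1.0]]
wrist_force: [-0.0, 0.9, -0.5]
gripper_width: 0.281
gripper_force: 30.0
```

Call:
{"api": "move_arm", "payload": {"series": [{"grip":0.2,"xyz":[0,0,-15],"angular":[0,0,0]},{"grip":0.2,"xyz":[0,0,-35],"angular":[0,0,0]},{"grip":0.2,"xyz":[0,0,-70],"angular":[0,0,0]},{"grip":0.2,"xyz":[0,0,-105],"angular":[0,0,0]},{"grip":0.2,"xyz":[0,0,-132],"angular":[0,0,0]},{"grip":0.2,"xyz":[0,0,-132],"angular":[0,0,0]}]}}

```text
time_s: 3.6
tcp_pos: [0.5656, 0.2519, 0.2403]
ee_rot: [[0.001, -1.0, 0.008], [-1.0, -0.001, 0.005], [-0.005, -0.008, -1.0]]
wrist_force: [-0.4, -0.4, -0.3]
gripper_width: 0.283
gripper_force: 30.0
```

Call:
{"api": "move_arm", "payload": {"series": [{"grip":0.2,"xyz":[25,4,0],"angular":[0,0,0]},{"grip":0.2,"xyz":[65,10,0],"angular":[0,0,0]},{"grip":0.2,"xyz":[105,17,0],"angular":[0,0,0]},{"grip":0.2,"xyz":[150,24,0],"angular":[0,0,0]},{"grip":0.2,"xyz":[195,31,0],"angular":[0,0,0]},{"grip":0.2,"xyz":[240,38,0],"angular":[0,0,0]},{"grip":0.2,"xyz":[280,44,0],"angular":[0,0,0]},{"grip":0.2,"xyz":[315,50,0],"angular":[0,0,0]},{"grip":0.2,"xyz":[334,53,0],"angular":[0,0,0]},{"grip":0.2,"xyz":[334,53,0],"angular":[0,0,0]}]}}

```text
time_s: 4.6
tcp_pos: [0.5093, -0.0851, 0.2341]
ee_rot: [[-0.004, -1.0, -0.003], [-1.0, 0.004, 0.0], [-0.0, 0.003, -1.0]]
wrist_force: [-0.6, 0.0, -0.9]
gripper_width: 0.286
gripper_force: 30.0
```

Call:
{"api": "move_arm", "payload": {"series": [{"grip":0.2,"xyz":[0,0,0],"angular":[0,0,0]},{"grip":0.2,"xyz":[0,0,0],"angular":[0,0,0]},{"grip":0.2,"xyz":[0,0,0],"angular":[0,0,0]}]}}

```text
time_s: 4.9
tcp_pos: [0.5108, -0.0822, 0.235]
ee_rot: [[0.001, -1.0, -0.001], [-1.0, -0.001, 0.0], [-0.0, 0.001, -1.0]]
wrist_force: [-0.7, 0.4, -0.6]
gripper_width: 0.285
gripper_force: 30.0
```

Run:
```python
from h import *
c=cap('wrist');save(c,'w2.png');s=c['s'];print(s['tcp_pos'],s['ee_rot'].round(4),s['time_s'])
print(proj(c,[.5104,-.1228,.07]),proj(c,[.5197,-.2374,.104]))
```

```text
[ 0.51077088 -0.08218127  0.23501425] [[ 1.4e-03 -1.0e+00 -5.0e-04]
 [-1.0e+00 -1.4e-03  1.0e-04]
 [-1.0e-04  5.0e-04 -1.0e+00]] 4.9
[279.58389371 158.54553383] [269.31644472  33.05678258]
```

View pics/w2.png

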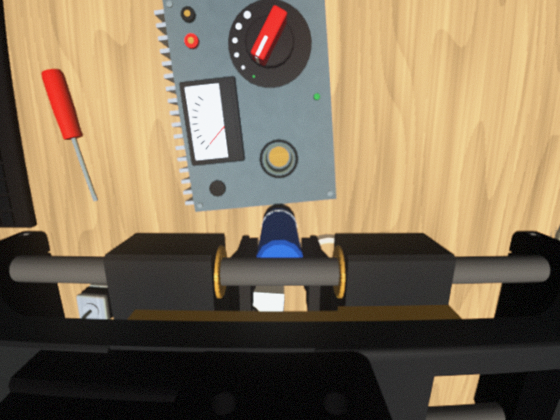

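The wrist view shows the well rim centre at about (279,158), against a predicted (279.6,158.5). The battery hangs straight with its foot at about (279,210). I'll refine both points numerically.

Run:
```python
from h import *
c=cap('wrist');im=c['img'];g=cv2.cvtColor(im,cv2.COLOR_RGB2GRAY)
m=(g<45).astype(np.uint8)
cs=cv2.findContours(m[130:190,250:310],cv2.RETR_CCOMP,cv2.CHAIN_APPROX_NONE)[0]
for k in cs:
    if len(k)>30:
        e=cv2.fitEllipse(k);p=(e[0][0]+250,e[0][1]+130);print('ell',p,e[1],onz(c,p,.07))
for y in (215,222,230,238,246,252): print(y,''.join('%4d'%v for v in im[y,256:304,2]))
print('col',g[195:262,279])
s=c['s'];T=s['tcp_pos']
for z in (.157,.162): print(z,proj(c,[T[0],T[1]-.0095,z]),proj(c,[T[0],T[1]-.013,z]))
cr=cv2.resize(im[130:270,220:340],None,fx=4,fy=4,interpolation=cv2.INTER_CUBIC);cv2.imwrite('pics/w3.png',cr[:,:,::-1])
```

```text
215  143 139 138 146 149 147 131  94  63  80 112 123 121 105  86  75  76  78  74  74  74  76  80  75  79  75  73  70  75  75  74  75  81 101 124 156 132  92  88 118 134 126 126 126 124 126 128 132
222  139 141 138 139 150 157 150 107  72  75  74  76  74  73  74  76  75  74  72  77  77  78  73  75  74  75  72  75  72  71  76  74  74  69  75  71  73  76  85 123 150 139 138 128 122 120 124 131
230  145 143 138 140 131  98  74  75  76  75  76  77  77  77  76  75  74  77  75  72  77  76  76  75  76  69  74  74  73  74  74  74  76  70  76  73  77  73  71  73  84 109 134 138 131 130 125 130
238   48  64 100 113  84  72  71  74  72  77  76  74  76  76  76  75  74  73  75  70  71  74  78  76  77  76  78  71  78  77  72  72  72  75  74  71  78  73  75  76  72  74  91 114 116  85  48  46
246   36  38  60  74  76 100 135 159 173 177 180 178 179 182 195 208 215 225 228 229 227 227 228 228 229 229 229 227 227 224 215 216 204 198 187 183 185 182 183 175 155 116  84  71  72  61  36  28
252   40  72 123 163 175 174 184 204 222 229 229 228 229 227 229 228 227 228 228 229 228 228 228 227 228 228 229 229 228 228 228 229 228 229 227 229 228 227 228 220 200 188 183 185 174 139  77  39
col [147 144 145 146 147 144 144 141 105  58  38  35  41  52 105 164 137  71
  51  50  48  48  53  49  51  49  49  46  50  46  49  49  47  49  48  48
  47  49  47  47  53  48  47  49  56  76  88  86  89 100 111 117 121 119
 117 115 119 113 115 116 117 111  82  55  49  59  63]
0.157 [279.28088031 205.23562318] [279.28294709 201.08944427]
0.162 [279.28216237 206.6830167 ] [279.28427629 202.45793795]
```

View pics/w3.png

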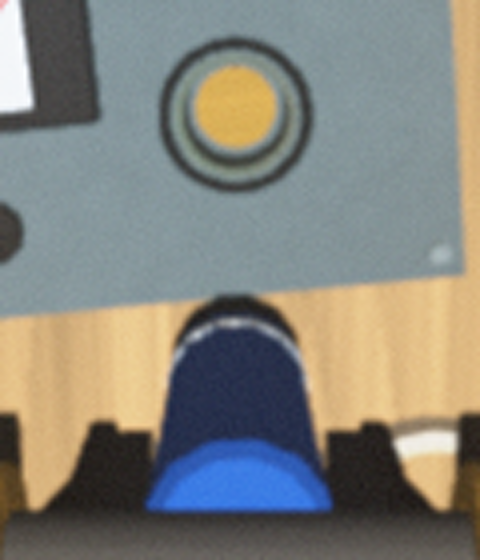

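Call:
{"api": "move_arm", "payload": {"series": [{"grip":0.2,"xyz":[20,0,0],"angular":[0,0,0]},{"grip":0.2,"xyz":[41,0,0],"angular":[0,0,0]},{"grip":0.2,"xyz":[41,0,25],"angular":[0,0,0]},{"grip":0.2,"xyz":[41,0,50],"angular":[0,0,0]},{"grip":0.2,"xyz":[41,0,70],"angular":[0,0,0]},{"grip":0.2,"xyz":[41,0,80],"angular":[0,0,0]},{"grip":0.2,"xyz":[41,0,80],"angular":[0,0,0]},{"grip":0.2,"xyz":[41,0,80],"angular":[0,0,0]}]}}

```text
time_s: 5.8
tcp_pos: [0.5115, -0.124, 0.1561]
ee_rot: [[0.001, -1.0, 0.001], [-1.0, -0.001, -0.0], [0.0, -0.001, -1.0]]
wrist_force: [-0.6, 0.7, -0.8]
gripper_width: 0.287
gripper_force: 30.0
```

Call:
{"api": "move_arm", "payload": {"series": [{"grip":0.2,"xyz":[0,0,5],"angular":[0,0,0]},{"grip":0.2,"xyz":[0,0,9],"angular":[0,0,0]},{"grip":0.2,"xyz":[0,0,13],"angular":[0,0,0]},{"grip":0.2,"xyz":[0,0,16],"angular":[0,0,0]},{"grip":0.2,"xyz":[0,0,16],"angular":[0,0,0]}]}}

```text
time_s: 6.3
tcp_pos: [0.5103, -0.1241, 0.1388]
ee_rot: [[-0.0, -1.0, -0.001], [-1.0, 0.0, 0.0], [-0.0, 0.001, -1.0]]
wrist_force: [-0.7, -0.1, -0.5]
gripper_width: 0.288
gripper_force: 30.0
```

Call:
{"api": "move_arm", "payload": {"series": [{"grip":0.2,"xyz":[0,0,4],"angular":[0,0,0]},{"grip":0.2,"xyz":[0,0,8],"angular":[0,0,0]},{"grip":0.2,"xyz":[0,0,12],"angular":[0,0,0]},{"grip":0.2,"xyz":[0,0,16],"angular":[0,0,0]},{"grip":0.2,"xyz":[0,0,20],"angular":[0,0,0]},{"grip":0.2,"xyz":[0,0,23],"angular":[0,0,0]},{"grip":0.2,"xyz":[0,0,24],"angular":[0,0,0]},{"grip":0.2,"xyz":[0,0,24],"angular":[0,0,0]}]}}

```text
time_s: 7.1
tcp_pos: [0.5106, -0.1241, 0.1152]
ee_rot: [[-0.0, -1.0, -0.0], [-1.0, 0.0, -0.0], [0.0, 0.0, -1.0]]
wrist_force: [-1.1, -0.5, -1.0]
gripper_width: 0.287
gripper_force: 30.0
```

Call:
{"api": "move_arm", "payload": {"series": [{"grip":0.2,"xyz":[0,0,1],"angular":[0,0,0]},{"grip":0.2,"xyz":[0,0,2],"angular":[0,0,0]},{"grip":0.2,"xyz":[0,0,2.5],"angular":[0,0,0]},{"grip":0.2,"xyz":[0,0,2.5],"angular":[0,0,0]}]}}

```text
time_s: 7.5
tcp_pos: [0.5109, -0.1241, 0.1132]
ee_rot: [[0.0, -1.0, 0.001], [-1.0, -0.0, -0.0], [0.0, -0.001, -1.0]]
wrist_force: [-0.8, -0.4, 1.4]
gripper_width: 0.285
gripper_force: 30.0
```

Contact comes at the expected height (TCP z 0.113), so I'll let go and rise.

Call:
{"api": "move_arm", "payload": {"series": [{"grip":0.7,"xyz":[0,0,0.5],"angular":[0,0,0]},{"grip":0.7,"xyz":[0,0,0],"angular":[0,0,0]},{"grip":0.7,"xyz":[0,0,0],"angular":[0,0,0]},{"grip":0.7,"xyz":[0,0,0],"angular":[0,0,0]},{"grip":0.7,"xyz":[0,0,0],"angular":[0,0,0]},{"grip":0.7,"xyz":[0,0,0],"angular":[0,0,0]}]}}

```text
time_s: 8.1
tcp_pos: [0.5106, -0.1241, 0.1128]
ee_rot: [[-0.0, -1.0, -0.0], [-1.0, 0.0, 0.0], [-0.0, 0.0, -1.0]]
wrist_force: [-0.5, -0.2, 0.2]
gripper_width: 0.676
gripper_force: 0.0
```

Call:
{"api": "move_arm", "payload": {"series": [{"grip":0.8,"xyz":[0,0,-25],"angular":[0,0,0]},{"grip":0.8,"xyz":[0,0,-65],"angular":[0,0,0]},{"grip":0.8,"xyz":[0,0,-100],"angular":[0,0,0]},{"grip":0.8,"xyz":[15,0,-117],"angular":[0,0,0]},{"grip":0.8,"xyz":[40,0,-117],"angular":[0,0,0]},{"grip":0.8,"xyz":[50,0,-117],"angular":[0,0,0]},{"grip":0.8,"xyz":[50,0,-117],"angular":[0,0,0]},{"grip":0.8,"xyz":[50,0,-117],"angular":[0,0,0]}]}}

```text
time_s: 8.9
tcp_pos: [0.5102, -0.1739, 0.2291]
ee_rot: [[-0.001, -1.0, -0.001], [-1.0, 0.001, 0.0], [-0.0, 0.001, -1.0]]
wrist_force: [-0.7, 0.4, -0.4]
gripper_width: 0.798
gripper_force: 0.0
```

Run:
```python
from bl import *
s=cap('side');w=cap('wrist');t=cap('top');print(w['s']['tcp_pos'],w['s']['time_s'])
f=lambda im,x,y,wd,h:cv2.resize(im[y:y+h,x:x+wd],(400,300),interpolation=cv2.INTER_CUBIC)
for n,X in (('battop',[.511,-.1228,.127]),('grip',[.5197,-.2374,.107])):print(n,[proj(q,X).round(1) for q in (s,w,t)])
for n,q in(('s',s),('w',w)):
  for col in('blue','red'):
    for k in blob(q,col,60)[0]: print(n,col,cv2.contourArea(k),cv2.boundingRect(k),np.round(cv2.minAreaRect(k)[0],1),np.round(cv2.minAreaRect(k)[1:][0],1),cv2.minAreaRect(k)[2])
cv2.imwrite('pics/w4.png',np.vstack([np.hstack([f(s['img'],285,140,100,75),f(t['img'],270,190,100,75)]),np.hstack([f(w['img'],180,0,200,150),f(w['img'],180,120,200,150)])])[:,:,::-1])
```

```text
[ 0.51035023 -0.17367675  0.22921064] 8.95
battop [array([338.8, 192.9]), array([278.5, 260.8]), array([300.8, 233.1])]
grip [array([350.9, 169.9]), array([269. , 137.1]), array([338.8, 230.7])]
s blue 81.5 (91, 411, 22, 9) [101.5 415. ] [21.  8.] 0.0
s blue 435.0 (0, 282, 117, 127) [ 58.3 346.2] [  6.4 169.9] 42.42084884643555
s blue 201.0 (331, 190, 13, 24) [337.  201.4] [10.2 23.7] 7.594643592834473
s blue 5675.5 (418, 59, 112, 63) [473.5  90.1] [108.5  59.6] 2.726310968399048
s red 143.0 (182, 258, 15, 15) [188.9 264.9] [12.7 13.3] 80.53767395019531
s red 398.0 (1, 207, 49, 58) [ 21.  232.2] [15.8 73.1] 38.92754364013672
s red 111.0 (344, 165, 15, 17) [350.8 173.8] [ 9.2 19.8] 45.0
s red 159.5 (246, 165, 15, 24) [253.1 175.9] [ 8.2 24.7] 24.775142669677734
w blue 530.0 (266, 229, 25, 29) [278. 243.] [24. 28.] 0.0
w red 1282.0 (48, 145, 41, 66) [ 68.  176.4] [68.2 21.1] 70.01689147949219
w red 118.5 (188, 129, 13, 13) [194. 135.] [12. 12.] 90.0
w red 609.0 (251, 112, 35, 50) [268.  136.7] [15.8 50.5] 27.645973205566406
```

View pics/w4.png

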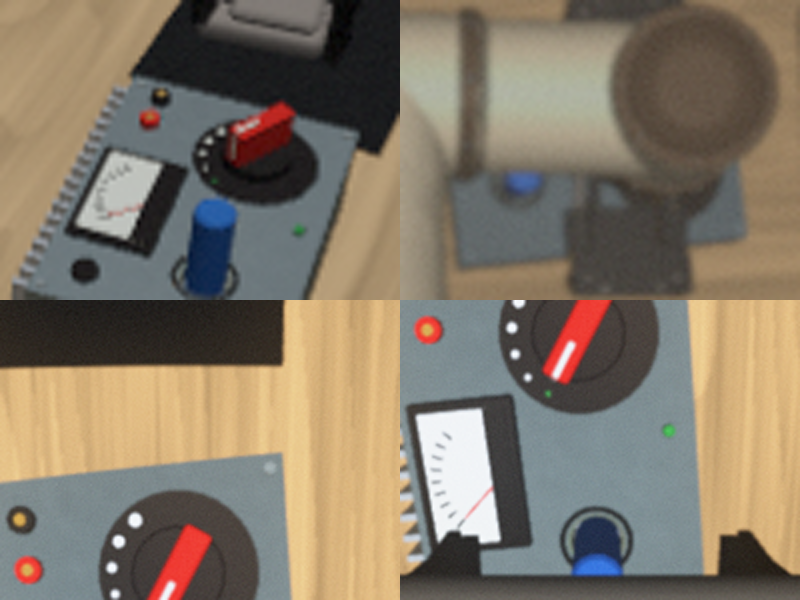

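The battery stands upright in the well: its top is at (338.7,193.3) in the side view, against (338.8,192.9) predicted for fully home. In the wrist view the switch bar is centred at (268,136.7), with the white line towards lower left, which is off. The disc centre is at about (269.6,135.8).

Run:
```python
from bl import *
w=cap('wrist');s=w['s'];T=s['tcp_pos']
print('disc',onz(w,(269.6,135.8),.082),'bar',onz(w,(268,136.7),.107))
ks=[k for k in blob(w,'red',300)[0] if cv2.boundingRect(k)[0]>200][0]
b=cv2.boxPoints(cv2.minAreaRect(ks));P=[onz(w,p,.107) for p in b];print(np.round(P,4))
for i in range(4):
    d=P[(i+1)%4]-P[i];print(np.linalg.norm(d),np.degrees(np.arctan2(d[1],d[0])))
si=cap('side')
ks2=[k for k in blob(si,'red',60)[0] if 330<cv2.boundingRect(k)[0]<370][0]
print(T,s['joints'],s['ee_rot'].round(4))
```

```text
disc [ 0.52017827 -0.23827238  0.082     ] bar [ 0.52089078 -0.2376157   0.107     ]
[[ 0.5382 -0.2206  0.107 ]
 [ 0.5162 -0.261   0.107 ]
 [ 0.5034 -0.2547  0.107 ]
 [ 0.5251 -0.2138  0.107 ]]
0.04605743395431329 -118.4598416598444
0.014286604528233571 153.5551932998738
0.04627815645627966 62.12749786079104
0.014754894080980714 -27.35675504230683
[ 0.51053619 -0.17349191  0.22945419] [-1.53353020e+00  1.35386028e+01 -1.12231528e+01 -6.88949407e-03
 -6.52868357e+01  1.58041648e+00] [[ 8.e-04 -1.e+00 -8.e-04]
 [-1.e+00 -8.e-04  1.e-04]
 [-1.e-04  8.e-04 -1.e+00]]
```

Call:
{"api": "move_arm", "payload": {"series": [{"grip":0.6,"xyz":[25,-4,0],"angular":[0,0,0.13]},{"grip":0.6,"xyz":[50,-8,0],"angular":[0,0,0.26]},{"grip":0.6,"xyz":[64,-10,0],"angular":[0,0,0.4]},{"grip":0.6,"xyz":[64,-10,0],"angular":[0,0,0.492]},{"grip":0.6,"xyz":[64,-10,35],"angular":[0,0,0.492]},{"grip":0.6,"xyz":[64,-10,70],"angular":[0,0,0.492]},{"grip":0.6,"xyz":[64,-10,100],"angular":[0,0,0.492]},{"grip":0.6,"xyz":[64,-10,115],"angular":[0,0,0.492]},{"grip":0.6,"xyz":[64,-10,118],"angular":[0,0,0.492]},{"grip":0.6,"xyz":[64,-10,118],"angular":[0,0,0.492]}]}}

```text
time_s: 10.15
tcp_pos: [0.5209, -0.2379, 0.1118]
ee_rot: [[-0.472, -0.882, -0.001], [-0.882, 0.472, -0.0], [0.0, 0.0, -1.0]]
wrist_force: [0.5, -0.3, 0.3]
gripper_width: 0.6
gripper_force: 0.0
```

Call:
{"api": "move_arm", "payload": {"series": [{"grip":0.6,"xyz":[0,0,0],"angular":[0,0,0]},{"grip":0.6,"xyz":[0,0,0],"angular":[0,0,0]},{"grip":0.6,"xyz":[0,0,0],"angular":[0,0,0]}]}}

```text
time_s: 10.45
tcp_pos: [0.5212, -0.2382, 0.1129]
ee_rot: [[-0.472, -0.881, 0.002], [-0.881, 0.472, -0.0], [-0.001, -0.002, -1.0]]
wrist_force: [-0.4, -0.1, -0.5]
gripper_width: 0.6
gripper_force: 0.0
```

Call:
{"api": "move_arm", "payload": {"series": [{"grip":0.05,"xyz":[0,0,1],"angular":[0,0,0]},{"grip":0.05,"xyz":[0,0,1],"angular":[0,0,0]},{"grip":0.05,"xyz":[0,0,1],"angular":[0,0,0]},{"grip":0.05,"xyz":[0,0,1],"angular":[0,0,0]},{"grip":0.05,"xyz":[0,0,1],"angular":[0,0,0]},{"grip":0.05,"xyz":[0,0,1],"angular":[0,0,0]},{"grip":0.05,"xyz":[0,0,1],"angular":[0,0,0]},{"grip":0.05,"xyz":[0,0,1],"angular":[0,0,0]}]}}

```text
time_s: 11.25
tcp_pos: [0.5206, -0.2381, 0.1108]
ee_rot: [[-0.472, -0.881, -0.0], [-0.881, 0.472, 0.0], [0.0, 0.0, -1.0]]
wrist_force: [-0.7, -0.7, -0.2]
gripper_width: 0.061
gripper_force: 0.0
```

```bash
python3 -c "
from station import r
import numpy as np
for i in range(1):
  s=r.sense();R=s['ee_rot'];print(s['tcp_pos'],np.degrees(np.arctan2(R[1,0],R[0,0])),s['moment'],s['wrist_force'],s['gripper_width'],s['gripper_force'],s['joints'])"
```

```text
[ 0.52063075 -0.23809543  0.11082957] -118.19107632406983 [ 0.10442819 -0.02718743  0.03011814] [-0.7211955  -0.67809536 -0.22113415] 0.0605465849068884 0.0 [-8.36716507e+00  2.31445249e+01 -1.58723234e+01  2.36856296e-04
 -5.09872389e+01 -1.98240604e+01]
```

Run:
```python
from bl import *
s=cap('side');w=cap('wrist');print(s['s']['gripper_width'],s['s']['gripper_force'])
a=cv2.resize(s['img'][120:220,290:420],(400,300),interpolation=cv2.INTER_CUBIC)
cv2.imwrite('pics/w5.png',np.hstack([a,w['img'][50:350,80:480]])[:,:,::-1])
```

```text
0.0605465849068884 0.0
```

View pics/w5.png

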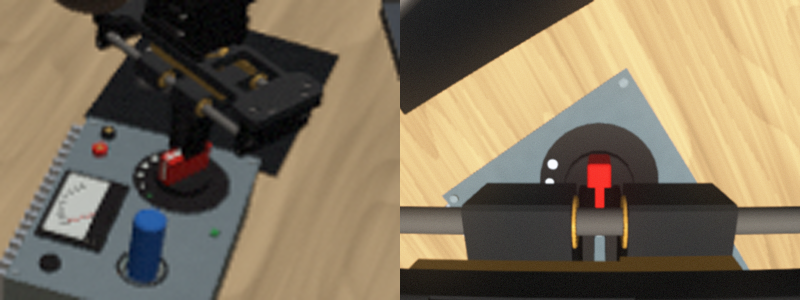

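The wrist view shows the fingers standing at the bar, aligned with it, yet the opening reads 5 mm with no force. I'll compare where the fingertips and the bar ought to appear.

Run:
```python
from bl import *
s=cap('side');w=cap('wrist');st=r.sense();print(st['gripper_width'],st['gripper_force'],st['tcp_pos'])
R=st['ee_rot'];T=st['tcp_pos'];out=[]
bar=np.radians(61.8);u=np.array([np.cos(bar),np.sin(bar),0]);v=np.array([-u[1],u[0],0]);O=np.array([.5203,-.2378,0])
for q,(x,y,wd,h),n in((s,(325,135,57,60),'s'),(w,(235,90,95,100+0),'w')):
    k=400/wd; im=cv2.resize(q['img'][y:y+h,x:x+wd],None,fx=k,fy=k,interpolation=cv2.INTER_CUBIC)
    def dot(X,c):
        p=(proj(q,X)-[x,y]+.5)*k; cv2.circle(im,tuple(int(i) for i in p),3,c,-1)
    for a in(-1,1):
        for b in(-1,1):
            for z in (.107,.082): dot(O+a*.023*u+b*.007*v+[0,0,z],(0,255,0) if z>.1 else (0,255,255))
            dot(T+R@[a*.0095,b*.00265,.025],(255,0,255))
    im=im[:420]; out.append(np.pad(im,((0,430-im.shape[0]),(0,0),(0,0))))
cv2.imwrite('pics/w6.png',np.hstack(out)[:,:,::-1])
```

```text
0.05338948669749308 0.0 [ 0.52065911 -0.23810638  0.11084656]
```

View pics/w6.png

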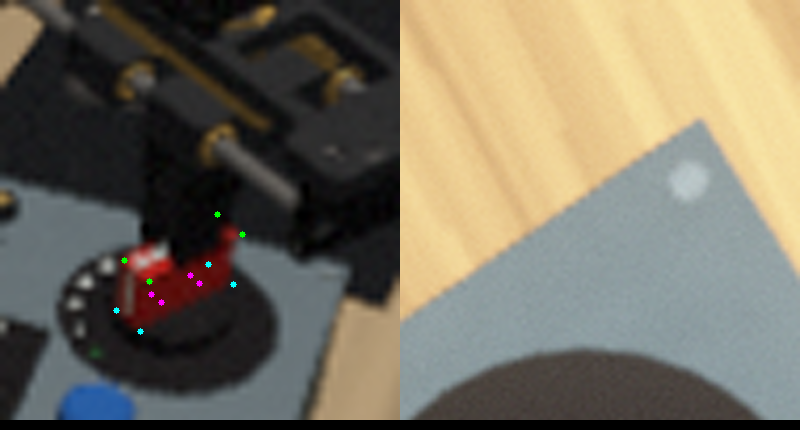

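Side view: the bar sits where predicted, but the dark fingertips end at the bar's top edge, at about (195,258) in the crop. That is well above the magenta points where I expected them, so the fingers closed over the bar rather than around it. I'll check the fingertip length in the saved open-finger picture.

Run:
```python
from h import *
w=cap('wrist');He=np.array(w['hand_eye']);K=w['K'];Ti=np.linalg.inv(He)
rv=cv2.Rodrigues(Ti[:3,:3])[0]
for z in (0,.005,.015,.025):
    P=np.array([[a,b,z] for a in(.0095,) for b in(-.0435,.0435)])
    print(z,cv2.projectPoints(P,rv,Ti[:3,3],K,np.array([w['k1'],0,0,0,0.]))[0].reshape(-1,2).round(1).tolist())
im=cv2.imread('pics/w1.png');g=cv2.cvtColor(im,cv2.COLOR_BGR2GRAY)
for x in (352,358,362,368,375,185,193,200): 
    c=g[215:262,x];print(x,215+np.argmax(c<80))
for y in (240,248,256): print(y,g[y,340:380].tolist())
```

```text
0 [[202.5, 237.5], [354.7, 237.3]]
0.005 [[204.6, 234.6], [352.6, 234.4]]
0.015 [[208.5, 229.3], [348.8, 229.1]]
0.025 [[212.0, 224.5], [345.3, 224.4]]
352 258
358 238
362 238
368 235
375 241
185 240
193 235
200 238
240 [155, 161, 163, 166, 159, 163, 162, 162, 153, 150, 150, 149, 153, 148, 101, 52, 34, 36, 32, 37, 32, 33, 31, 39, 34, 31, 32, 30, 27, 30, 29, 33, 32, 34, 58, 112, 142, 150, 151, 152]
248 [159, 162, 166, 163, 159, 164, 164, 165, 156, 148, 150, 150, 148, 124, 79, 41, 31, 33, 31, 26, 35, 35, 33, 34, 32, 32, 33, 32, 32, 33, 34, 31, 26, 29, 30, 26, 32, 31, 23, 26]
256 [148, 150, 152, 147, 149, 153, 159, 157, 153, 141, 141, 139, 135, 95, 47, 29, 33, 33, 30, 31, 29, 27, 27, 31, 34, 29, 33, 31, 33, 31, 27, 29, 27, 33, 30, 27, 29, 29, 29, 29]
```

Measured in the picture, the open fingertips lie at the reported TCP height (0 mm ahead, not 25 mm). So the fingers need to go about 21 mm lower. I'll open, then lower in stages while watching the force.

Call:
{"api": "move_arm", "payload": {"series": [{"grip":0.5,"xyz":[0,0,-3],"angular":[0,0,0]},{"grip":0.5,"xyz":[0,0,-3],"angular":[0,0,0]},{"grip":0.5,"xyz":[0,0,-3],"angular":[0,0,0]},{"grip":0.5,"xyz":[0,0,-3],"angular":[0,0,0]},{"grip":0.5,"xyz":[0,0,-3],"angular":[0,0,0]},{"grip":0.5,"xyz":[0,0,-3],"angular":[0,0,0]},{"grip":0.5,"xyz":[0,0,0],"angular":[0,0,0]},{"grip":0.5,"xyz":[0,0,5],"angular":[0,0,0]},{"grip":0.5,"xyz":[0,0,10],"angular":[0,0,0]},{"grip":0.5,"xyz":[0,0,10],"angular":[0,0,0]}]}}

```text
time_s: 12.5
tcp_pos: [0.5199, -0.2379, 0.0997]
ee_rot: [[-0.473, -0.881, -0.002], [-0.881, 0.473, 0.001], [0.001, 0.002, -1.0]]
wrist_force: [0.1, 0.2, 0.3]
gripper_width: 0.499
gripper_force: 0.0
```

Call:
{"api": "move_arm", "payload": {"series": [{"grip":0.5,"xyz":[0,0,3],"angular":[0,0,0]},{"grip":0.5,"xyz":[0,0,6],"angular":[0,0,0]},{"grip":0.5,"xyz":[0,0,9],"angular":[0,0,0]},{"grip":0.5,"xyz":[0,0,11],"angular":[0,0,0]},{"grip":0.5,"xyz":[0,0,11],"angular":[0,0,0]},{"grip":0.5,"xyz":[0,0,11],"angular":[0,0,0]}]}}

```text
time_s: 13.1
tcp_pos: [0.5207, -0.2381, 0.0899]
ee_rot: [[-0.472, -0.881, -0.0], [-0.881, 0.472, -0.0], [0.0, -0.0, -1.0]]
wrist_force: [0.1, -0.3, 0.7]
gripper_width: 0.503
gripper_force: 0.0
```

Call:
{"api": "move_arm", "payload": {"series": [{"grip":0.05,"xyz":[0,0,0],"angular":[0,0,0]},{"grip":0.05,"xyz":[0,0,0],"angular":[0,0,0]},{"grip":0.05,"xyz":[0,0,0],"angular":[0,0,0]},{"grip":0.05,"xyz":[0,0,0],"angular":[0,0,0]},{"grip":0.05,"xyz":[0,0,0],"angular":[0,0,0]},{"grip":0.05,"xyz":[0,0,0],"angular":[0,0,0]},{"grip":0.05,"xyz":[0,0,0],"angular":[0,0,0]},{"grip":0.05,"xyz":[0,0,0],"angular":[0,0,0]}]}}

```text
time_s: 13.9
tcp_pos: [0.5209, -0.2382, 0.0899]
ee_rot: [[-0.472, -0.881, 0.001], [-0.881, 0.472, -0.0], [-0.0, -0.001, -1.0]]
wrist_force: [1.5, -0.8, 0.0]
gripper_width: 0.159
gripper_force: 30.0
```

```bash
cat > st.py <<'E'
from station import r
import numpy as np
s=r.sense();R=s['ee_rot'];print(s['time_s'],s['tcp_pos'].round(4),np.degrees(np.arctan2(R[1,0],R[0,0])),s['moment'].round(3),s['wrist_force'].round(2),s['gripper_width'],s['gripper_force'],s['joints'].round(2),s['effort'].round(3))
E
python3 st.py
```

```text
13.9 [ 0.5209 -0.2382  0.0899] -118.1852058768244 [-0.186 -0.309 -0.024] [ 1.53 -0.83  0.04] 0.1586529880787489 29.999113976955414 [-8.370e+00  2.459e+01 -1.714e+01  1.000e-02 -4.824e+01 -1.982e+01] [ 2.6500e-01 -3.7775e+01  1.4615e+01  3.1740e+00 -2.8400e-01  8.0000e-03]
```

Call:
{"api": "move_arm", "payload": {"series": [{"grip":0.05,"xyz":[0,0,0],"angular":[0,0,0.08]},{"grip":0.05,"xyz":[0,0,0],"angular":[0,0,0.16]},{"grip":0.05,"xyz":[0,0,0],"angular":[0,0,0.24]},{"grip":0.05,"xyz":[0,0,0],"angular":[0,0,0.32]},{"grip":0.05,"xyz":[0,0,0],"angular":[0,0,0.393]},{"grip":0.05,"xyz":[0,0,0],"angular":[0,0,0.393]},{"grip":0.05,"xyz":[0,0,0],"angular":[0,0,0.393]}]}}

```text
time_s: 14.6
tcp_pos: [0.521, -0.2383, 0.0899]
ee_rot: [[-0.773, -0.635, 0.001], [-0.635, 0.773, -0.0], [-0.0, -0.001, -1.0]]
wrist_force: [1.1, -2.2, -0.5]
gripper_width: 0.159
gripper_force: 30.0
```

```bash
python3 st.py
```

```text
14.6 [ 0.521  -0.2383  0.0899] -140.61293743472095 [-0.392 -0.591  0.031] [ 1.09 -2.19 -0.53] 0.15868767416146398 29.998718798160553 [-8.370e+00  2.459e+01 -1.714e+01  2.000e-02 -4.823e+01 -4.225e+01] [  0.466 -37.964  14.365   3.006  -0.534  -0.046]
```

First click reached (turned 22.4°, forces small). Two more to go.

Call:
{"api": "move_arm", "payload": {"series": [{"grip":0.05,"xyz":[0,0,0],"angular":[0,0,0.08]},{"grip":0.05,"xyz":[0,0,0],"angular":[0,0,0.16]},{"grip":0.05,"xyz":[0,0,0],"angular":[0,0,0.24]},{"grip":0.05,"xyz":[0,0,0],"angular":[0,0,0.32]},{"grip":0.05,"xyz":[0,0,0],"angular":[0,0,0.393]},{"grip":0.05,"xyz":[0,0,0],"angular":[0,0,0.393]},{"grip":0.05,"xyz":[0,0,0],"angular":[0,0,0.393]}]}}

```text
time_s: 15.3
tcp_pos: [0.5211, -0.2383, 0.0899]
ee_rot: [[-0.957, -0.291, 0.001], [-0.291, 0.957, -0.0], [-0.001, -0.001, -1.0]]
wrist_force: [2.7, -2.7, -1.8]
gripper_width: 0.167
gripper_force: 30.0
```

Call:
{"api": "move_arm", "payload": {"series": [{"grip":0.05,"xyz":[0,0,0],"angular":[0,0,0.08]},{"grip":0.05,"xyz":[0,0,0],"angular":[0,0,0.16]},{"grip":0.05,"xyz":[0,0,0],"angular":[0,0,0.24]},{"grip":0.05,"xyz":[0,0,0],"angular":[0,0,0.32]},{"grip":0.05,"xyz":[0,0,0],"angular":[0,0,0.393]},{"grip":0.05,"xyz":[0,0,0],"angular":[0,0,0.393]},{"grip":0.05,"xyz":[0,0,0],"angular":[0,0,0.393]},{"grip":0.05,"xyz":[0,0,0],"angular":[0,0,0.393]},{"grip":0.05,"xyz":[0,0,0],"angular":[0,0,0.393]}]}}

```text
time_s: 16.2
tcp_pos: [0.5211, -0.2384, 0.09]
ee_rot: [[-0.995, 0.099, 0.001], [0.099, 0.995, -0.001], [-0.001, -0.0, -1.0]]
wrist_force: [2.5, -5.3, -3.2]
gripper_width: 0.162
gripper_force: 30.0
```

```bash
python3 st.py
python3 - <<'E'
from bl import *
s=cap('side');w=cap('wrist')
a=cv2.resize(s['img'][135:215,290:390],(400,320),interpolation=cv2.INTER_CUBIC)
b=cv2.resize(w['img'][130:290,180:380],(400,320),interpolation=cv2.INTER_CUBIC)
cv2.imwrite('pics/w7.png',np.hstack([a,b])[:,:,::-1])
print(proj(s,[.511,-.1228,.127]),[(cv2.boundingRect(k)) for k in blob(s,'blue',60)[0] if 300<cv2.boundingRect(k)[0]<380])
E
```

```text
16.2 [ 0.5211 -0.2384  0.09  ] 174.33776822141309 [-1.319 -1.098  0.078] [ 2.55 -5.27 -3.24] 0.16223177075767337 29.999366998672485 [-8.380e+00  2.459e+01 -1.713e+01  3.000e-02 -4.822e+01 -8.730e+01] [  1.557 -38.631  13.769   2.364  -1.14   -0.06 ]
[338.75412414 192.90259818] [(331, 190, 13, 24)]
```

View pics/w7.png

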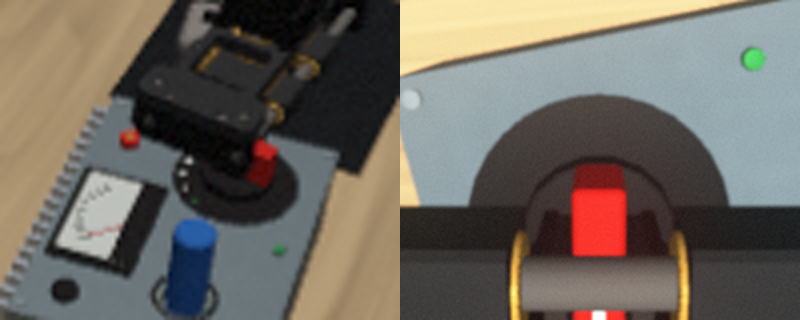

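The wrist view shows the bar square to the gripper (its edges at 573 and 627 px run vertical) with the white line towards the camera's near end. The side view shows the battery still home, box (331,190), unchanged. One hold and one numerical angle check, then I hand in.

Call:
{"api": "move_arm", "payload": {"series": [{"grip":0.05,"xyz":[0,0,0],"angular":[0,0,0]},{"grip":0.05,"xyz":[0,0,0],"angular":[0,0,0]},{"grip":0.05,"xyz":[0,0,0],"angular":[0,0,0]},{"grip":0.05,"xyz":[0,0,0],"angular":[0,0,0]},{"grip":0.05,"xyz":[0,0,0],"angular":[0,0,0]}]}}

```text
time_s: 16.8
tcp_pos: [0.5211, -0.2384, 0.0899]
ee_rot: [[-0.995, 0.099, 0.001], [0.099, 0.995, -0.001], [-0.001, -0.0, -1.0]]
wrist_force: [2.6, -4.8, -2.4]
gripper_width: 0.157
gripper_force: 30.0
```

Run:
```python
from bl import *
w=cap('wrist');h=cv2.cvtColor(w['img'],cv2.COLOR_RGB2HSV)
m=(h[:,:,1]>170)&(h[:,:,2]>150)&((h[:,:,0]<8)|(h[:,:,0]>172))
L=[];Rr=[]
for y in range(226,256):
    x=np.where(m[y,250:310])[0]
    if len(x)>15: L.append(onz(w,(250+x[0]-.5,y),.107)[:2]);Rr.append(onz(w,(250+x[-1]+.5,y),.107)[:2])
for P in(L,Rr):
    v=cv2.fitLine(np.array(P,np.float32),cv2.DIST_L2,0,.01,.01).ravel();a=np.degrees(np.arctan2(v[1],v[0]));a=(a+90)%180-90;print(len(P),a,'turned',61.8-a, np.radians(61.8-a))
```

```text
30 -6.408806 turned 68.2088 1.1904682
30 -5.0496445 turned 66.84964 1.1667463
```

The switch reads 1.18 rad, which is the third step.

```bash
python3 -c "
from station import r
print(r.finish_job())"
```

```text
the job is handed in; nothing more can be done
None
```

I lowered the blue battery fully home into the tester's well and let go of it, then turned the load switch three clicks to the third step (measured 1.18 rad); the gripper still held it there when I handed the job in, and no verdict was returned.

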